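# Safety check of the polisher: stop, reset, raise the guard flap to the pointer and hold

## Task

Do the start-of-shift safety check on the small dental polisher: press its mushroom stop button fully down, then grip the mushroom head and turn it clockwise to its stop (about 45 degrees) to reset it, with the guard flap still shut. Then raise the guard flap by the bar at its front until it is in line with the black pointer arm beside it, and finish while still holding it there, at rest, since it falls shut if let go. Do not shift the pointer, and leave the other things on the bench where they are.

Things in the scene. Friction and masses are not known exactly. Their poses are not given: they have to be found in the camera images.
- stop_mid (a point): (Sizes in mm.) Centre (half-way up) of the mushroom stop's black round head, 40 across, 20 tall: 95 above the bench, 10 below the head's flat top. It sinks with the head. A steel stem, 24 across, leaves 30 clear between the head's underside and the grey 85 x 85 x 55 box below, fixed to the bench left or right of the polisher. A white line marks the top.
- stop (a joint): How far the mushroom is pressed, m: 0 up, 0.007 fully down. It springs back up by itself; starting takes about 2.5 N, fully down about 8 N.
- stop_head (a joint): Turn of the mushroom head about its vertical axis, rad, growing clockwise seen from above, from 0 to its stop at 0.8; starts at 0 to 0.1 and stays where it is left (light friction, 0.05 N m). It can be turned without being pressed.
- dial_box: (mm) Second grey box, 85 x 85 x 55, with a low wide black dial (60 across, 14 tall), on the other side of the polisher from the mushroom stop. Fixed, not used. Origin at its underside.
- flap_hinge (a point): (mm) Middle of the flap's hinge axis, on the far top edge of the polisher (white cabinet 180 deep, 260 wide, 100 tall, fixed). 104.5 above the bench. Axes: x level, square to the hinge, from the shut flap's bar towards the hinge, away from the robot; y along the hinge; z up. Does not turn with the flap.
- flap_bar (a point): (mm) Centre of the flap's grip bar: round steel, 12 thick, 120 long, parallel to the hinge, on two end arms 45 in front of the flap's edge and the cabinet, so fingers fit before, behind and below it. 225 from the hinge axis, in the flap's middle plane (aluminium plate 180 x 250 x 8, 0.3 to 0.65 kg). Turns with the flap: x from bar to hinge, y along the bar.
- flap (a joint): Opening of the guard flap, rad: 0 shut and level, growing as its front rises, up to 1.4. It falls shut under its own weight when let go.
- pointer_tip (a point): (mm) Tip of the black pointer arm (8 wide, 14 tall, 225 long) that turns about the same axis as the flap, beside the flap's +y edge, 20 outside the cabinet's side. The tip is 225 from the axis, as the bar is. x points from the tip to the axis. Stiff: stays where it is set; not to be moved.
- pointer (a joint): Angle of the pointer arm above level, rad, counted as for the flap: the flap is in line with it when both values are equal. Set between 0.35 and 0.9.
- dropper: Bystander, not to be moved: white dropper bottle, 36 across, 100 tall (mm), left, beyond the control box. Origin at its underside.
- paste_jar: Bystander, not to be moved: amber jar with a white lid, 44 across, 35 tall (mm), right, beyond the control box. Origin at its underside.
- stain_jar: Bystander, not to be moved: amber jar with a white lid, 40 across, 28 tall (mm), in front of the robot, short of the polisher. Origin at its underside.
- model: Bystander, not to be moved: plaster dental arch, 55 x 65 x 31 (mm), in front of the robot, left. Origin at its underside.
- brush: Bystander, not to be moved: brush, 160 long, lying along its x (mm), in front of the robot, right. Origin at its underside.
- beaker: Bystander, not to be moved: ceramic beaker, 60 across, 75 tall (mm), far left. Origin at its underside.
Not all that is in view belongs to the job. Leave any pink look-alike of the part that bears stop_mid alone.

How it is judged:
By the outcome, as a careful person would: the job done as asked, in the order asked, and still so for the second after the job is handed in, while the arm keeps its last pose, push and grip.
It also fails if it takes over 64 s, if anything falls off the work surface, if the arm or the gripper's body presses on something with over 40 N, if the wrist force passes 120 N, or if a joint passes its speed limit or range.

## Robot

A 6-joint arm with a two-finger parallel gripper is mounted at the origin on the work surface. World frame = base frame: x ahead of the robot, y to its left, z up, the work surface at z = 0. Lengths are in mm, angles in rad, forces in N, time in s.
With the tool pointing down it reaches from about 300 to 775 mm from the base axis. Payload 14.6 kg.
Tool frame: the origin (TCP) lies between the finger pads; the fingertips stand 8 mm ahead of it and the grasp point (between the pads) lies 11 mm behind it; z points along the fingers, y is the direction in which the jaws open and shut (so a half turn about z gives the same grasp; the last joint's range is limited). The gripper opens to 94 mm and grips with 3 to 60 N. Pads are 16 mm wide; open, the fingers measure 119 mm over their backs; the gripper's body (75 mm by 177 mm) begins 78 mm behind the grasp point.
Start: joints at [1.126, 0.3, 1.521, -0, 1.321, -0.067], TCP at [202.879, 511.204, 213.446] pointing down, gripper open.
Joint ranges: [-3.03, 3.03], [-0.79, 2.21], [0.23, 2.52], [-1.04, 4.18], [0, 3.07], [-2.55, 2.55]. Speed limits (rad/s): [2.22, 2.22, 2.57, 3.14, 3.14, 3.14].

## Interface

Orientations are given as [roll, pitch, yaw] about the fixed x, y, z axes, in that order (R = Rz(yaw) Ry(pitch) Rx(roll)).
In Python, from cell import manip gives the robot as it stands. The module is installed in compiled form; this text tells all that it offers.
- The arm moves only by the tool send_rows, never from a script. Its argument "series" is a list that holds one entry, the list of rows, each a list of 5 numbers: the opening, from 0 (shut) to 1 (fully open), then the shift along the tool's x, y, z in mm, then the turn about the tool's z in degrees. In form: [[[gripper, dx, dy, dz, roll], ...]]. A call has 1 to 10 rows; each row is the pose to reach, as a shift and turn from the pose commanded when the call began, along the tool's axes at that moment; what a row does not reach only later rows make up. A row lasts 1/10 s, in which the tool goes at most 50 mm and 8.59 degrees, less where a joint would pass 70% of its speed; a pose out of reach is approached as far as the arm can. A call with a gripper value outside its range is refused whole. The fingers move at their own pace and stop on an object; "newtons" is the grip in N (left out, the last holds). Time passes only in rows, so rows that repeat a pose let the fingers close. It gives the time, the measured TCP pose, the force and the opening at its end, in the units of the state.
- manip.read_state(): the state, without advancing time (a new reading comes with each control period).
- manip.camera(name): name is "side" or "top" or "wrist"; returns a dict with "img" (384x512x3 uint8, red, green, blue), "vfov" (degrees; the focal length in pixels is half the picture's height over the tangent of half this angle, whatever the lens; pixels are square), "cx", "cy" (the principal point, pixels), "pose" (4x4, takes a point from camera to world coordinates); the wrist camera has in their place "T_tool_cam" (4x4, takes a point from camera to tool coordinates, whose origin is the TCP and whose axes are the flange's). Camera axes: x right, y down, z forward; pixel columns grow to the right and rows downward; lengths in mm; the calibration is good to about 2 mm. A picture is of the moment at which its call begins: read the wrist's pose just before it. There is no depth.
- manip.sign_off(): hands the job in, once; it reports no verdict.
Trained networks look in a picture, given as the dict that the camera call returned (one of the last four; its "shot" number tells which), for a name from the list of things; names that differ only in an ending like _2 or _b are one class to them, and where a whole thing is asked for, a point or a joint stands for the part that bears it (a point fixed in the world has none). Each returns a list of dicts, best first, with "conf" (0 to 1); they miss things now and then, are a little off and sometimes report something else, mostly with a low value. They report only what shows in the picture. A call takes as long as a camera call. They do not tell look-alikes from the thing itself.
- manip.find_in(target, picture): "rect" ([left, top, width, height] in pixels, round what is visible of it).
- manip.silhouettes(target, picture): "pixels" (384x512 bool, what is visible of it) and "rect" ([left, top, width, height] in pixels, round what is visible of it).
The state is a dict: "clock": time; "joints": joint angles; "qd": joint speeds; "effort": joint torques, N m; "eef_pos": TCP position; "eef_rot": TCP orientation; "wrist_force": force on the tool from outside, world axes, zero at the start; "moment": the same for the moment, N m; "finger_gap": finger opening in mm.
Only numpy, scipy, OpenCV 4.12 (cv2) and the standard library are available. Lean on these libraries where they do the work, as an engineer would, in place of code of your own. Each camera call takes 0.05 s, during which the arm holds its last target. There are 200 camera calls.

## Working session

There is one attempt and no reset: what is moved stays moved. The work goes in short steps, Python scripts to look and compute and a tool call to move; the robot and the scene stay as the last step left them, time stands still between calls to the robot, and variables do not carry over. Pictures are saved under pics/ and viewed, about 8 in all and at most 12, crops included, and the job is handed in when it is done.

Besides the shell and the picture viewer there is one more tool, called as name(argument=value, ...), one argument or row to a line, values as JSON. send_rows: Moves the arm, as the interface text tells. Its arguments: {"type":"object","properties":{"series":{"type":"array"},"newtons":{"type":"number"}},"required":["series"]}

```bash
mkdir -p pics
cat > h.py <<'E'
import numpy as np, cv2
from scipy.spatial.transform import Rotation as R
from cell import manip
def K(p):
    f=p["img"].shape[0]/2/np.tan(np.radians(p["vfov"])/2); return f,p["cx"],p["cy"]
def ray(p,u,v,pose=None):
    f,cx,cy=K(p); T=np.array(p["pose"] if pose is None else pose)
    d=T[:3,:3]@np.array([(u-cx)/f,(v-cy)/f,1]); return T[:3,3],d
def atz(p,u,v,z,pose=None):
    o,d=ray(p,u,v,pose); return o+d*(z-o[2])/d[2]
def proj(p,X,pose=None):
    f,cx,cy=K(p); T=np.array(p["pose"] if pose is None else pose)
    c=(np.atleast_2d(X)-T[:3,3])@T[:3,:3]; return np.c_[c[:,0]/c[:,2]*f+cx,c[:,1]/c[:,2]*f+cy]
def tool():
    s=manip.read_state(); T=np.eye(4); T[:3,:3]=R.from_euler('xyz',s["eef_rot"]).as_matrix(); T[:3,3]=s["eef_pos"]; return T
def save(p,n): cv2.imwrite("pics/"+n,p["img"][:,:,::-1])
E
python3 - <<'E'
from h import *
print(manip.read_state())
t=manip.camera("top"); s=manip.camera("side")
cv2.imwrite("pics/a.png",np.hstack([t["img"]])[:,:,::-1]); save(s,"b.png")
for n,p in(("top",t),("side",s)):
    print(n,np.round(p["pose"],2).tolist(),p["vfov"],p["cx"],p["cy"])
    for k in["stop_mid","dial_box","flap","flap_bar","pointer","pointer_tip"]:
        print(k,[(np.round(d["rect"]).tolist(),round(d["conf"],2)) for d in manip.find_in(k,p)][:3])
E
```

```text
{'clock': 0.0, 'joints': array([ 1.12639011e+00,  3.00457109e-01,  1.52160906e+00, -1.41158511e-05,
        1.32070598e+00, -6.66165079e-02]), 'qd': array([-7.92498272e-05, -5.87360129e-04,  1.76205663e-03,  9.50755195e-04,
       -1.41976916e-04, -1.37691702e-04]), 'effort': array([ 5.97305007e-04, -5.31811488e+01, -3.52737236e+01,  7.08424137e-02,
        2.43438041e-02, -7.52624169e-05]), 'eef_pos': array([202.77622495, 510.96771731, 212.88216941]), 'eef_rot': array([-3.14041486e+00, -6.48735855e-05,  2.76380640e+00]), 'wrist_force': array([ 0.47224408, -0.32974592, -0.13033221]), 'moment': array([ 0.02014224, -0.03052502,  0.01976479]), 'finger_gap': 94.07972686902976}
top [[-0.0, -1.0, 0.05, 484.28], [-1.0, 0.0, 0.01, 96.57], [-0.01, -0.05, -1.0, 1188.21], [0.0, 0.0, 0.0, 1.0]] 51.55657287595687 250.4042839859753 195.1781708446826
stop_mid [([213.0, 282.0, 15.0, 13.0], 0.69), ([176.0, 227.0, 15.0, 14.0], 0.62), ([234.0, 116.0, 94.0, 86.0], 0.58)]
dial_box [([382.0, 189.0, 41.0, 33.0], 0.81)]
flap [([240.0, 117.0, 86.0, 86.0], 0.92), ([219.0, 111.0, 9.0, 52.0], 0.6)]
flap_bar [([234.0, 115.0, 93.0, 88.0], 0.75)]
pointer [([222.0, 112.0, 9.0, 31.0], 0.56)]
pointer_tip [([220.0, 110.0, 8.0, 52.0], 0.6), ([176.0, 230.0, 15.0, 10.0], 0.26), ([87.0, 221.0, 32.0, 24.0], 0.22)]
side [[0.99, -0.08, 0.13, 389.5], [-0.15, -0.53, 0.83, -791.88], [0.0, -0.84, -0.54, 668.8], [0.0, 0.0, 0.0, 1.0]] 53.51359552252612 256.45882243683235 189.86372493411136
stop_mid [([292.0, 119.0, 40.0, 50.0], 0.74), ([213.0, 154.0, 11.0, 9.0], 0.65), ([164.0, 171.0, 12.0, 10.0], 0.53)]
dial_box [([251.0, 305.0, 60.0, 63.0], 0.61)]
flap [([259.0, 168.0, 100.0, 62.0], 0.86)]
flap_bar [([258.0, 171.0, 103.0, 57.0], 0.91), ([204.0, 197.0, 27.0, 17.0], 0.67)]
pointer [([286.0, 118.0, 46.0, 50.0], 0.73), ([347.0, 309.0, 21.0, 25.0], 0.28)]
pointer_tip [([208.0, 128.0, 16.0, 28.0], 0.68), ([287.0, 116.0, 47.0, 54.0], 0.67)]
```

```bash
ls pics
```

```text
a.png
b.png
```

View pics/a.png

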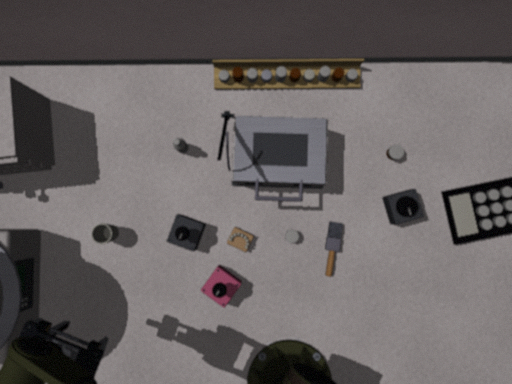

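View pics/b.png

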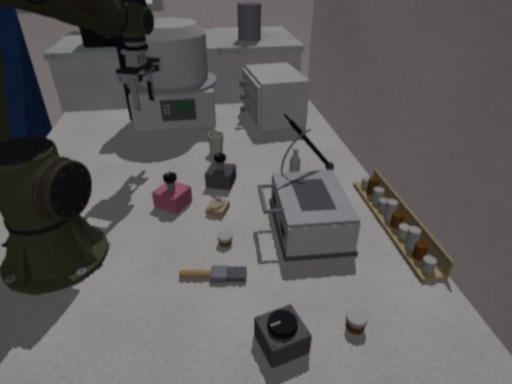

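The top view shows the real stop head at about (183,234), the pink decoy at (220,290), the flap bar at about (279,197), and the pointer running from (227,115) to (219,160). In the side view the pointer runs from (331,165) to (287,117).

Run:
```python
from h import *
t=manip.camera("top"); s=manip.camera("side")
a=cv2.resize(t["img"][100:250,165:335],None,fx=3.5,fy=3.5,interpolation=cv2.INTER_CUBIC)
b=cv2.resize(s["img"][105:255,200:370],None,fx=3.5,fy=3.5,interpolation=cv2.INTER_CUBIC)
c=np.hstack([a[:,:395*1],b[:,:0]])
o=np.clip(cv2.convertScaleAbs(np.hstack([a,b]),alpha=1.6),0,255)
o=cv2.resize(o,(800,int(800*o.shape[0]/o.shape[1])))
cv2.imwrite("pics/c.png",o[:,:,::-1]); print(o.shape)
h=atz(t,183.5,234,103); print("head",h, "box?",atz(t,186,233,55))
print("side head",atz(s,218.5,158,105),proj(s,h))
for u,v in((258,198),(302,198)): print("bar",atz(t,u,v,100))
for u,v in((235,117),(327,117)): print("hinge corner",atz(t,u,v,104))
print("brightness",t["img"].mean())
```

```text
(352, 800, 3)
head [436.72217824 292.66339667 103.        ] box? [437.43913454 294.22387021  55.        ]
side head [436.48884256 276.54070256 105.        ] [[218.24829879 156.19928389]]
bar [534.42112746  89.27554872 100.        ]
bar [534.0330639  -31.08232647 100.        ]
hinge corner [758.35513115 151.9869724  104.        ]
hinge corner [ 756.88181371 -101.47002623  104.        ]
brightness 100.51931932237413
```

View pics/c.png

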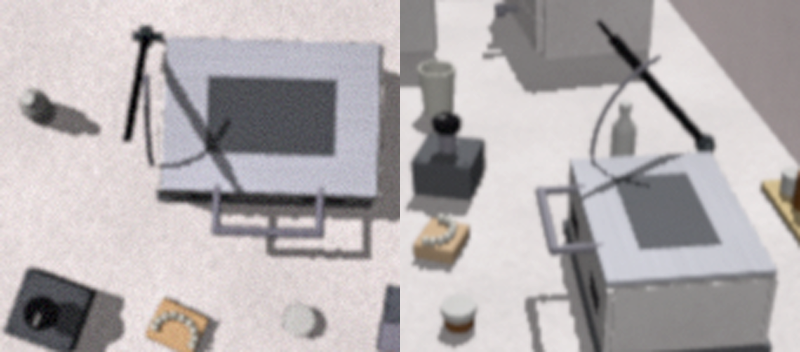

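send_rows(
  series=[
    [[1, -45, -17, 0, 0], [1, -90, -35, 0, 0], [1, -135, -52, 0, 0], [1, -180, -70, 0, 0], [1, -220, -86, 0, 0], [1, -260, -101, 0, 0], [1, -298, -116, 0, 0], [1, -298, -116, 0, 0]],
  ],
)

```text
clock: 1.6
eef_pos: [439.6, 290.6, 213.4]
eef_rot: [-3.141, 0.001, 2.76]
wrist_force: [-1.0, 0.5, -0.4]
finger_gap: 93.9
```

Run:
```python
from h import *
T=tool(); s=manip.read_state(); print(s["clock"],s["eef_pos"],s["eef_rot"],s["joints"])
w=manip.camera("wrist"); print(np.round(w["T_tool_cam"],3).tolist(),w["vfov"],w["cx"],w["cy"])
P=T@np.array(w["T_tool_cam"]); save(w,"d.png")
for z in(95,105): print(proj(w,[437,293,z],P))
for d in manip.silhouettes("stop_mid",w)[:3]:
    m=d["pixels"].astype(np.uint8);print(d["rect"],d["conf"],m.sum())
```

```text
1.6 [439.63179593 290.62868138 213.3603014 ] [-3.14137047e+00  5.00493158e-04  2.75963128e+00] [ 5.14880497e-01  2.48724586e-01  1.58629835e+00 -5.48794657e-04
  1.30643102e+00 -6.73811036e-01]
[[-0.001, -0.972, -0.233, 66.244], [1.0, -0.001, 0.0, 1.44], [-0.001, -0.233, 0.972, -170.767], [0.0, 0.0, 0.0, 1.0]] 60.655381091666904 252.89299388216855 187.5858119413151
[[252.58428743 180.50018748]]
[[252.57774723 182.94359284]]
[47.6, 26.9, 51.0, 57.9] 0.84 2257
```

View pics/d.png

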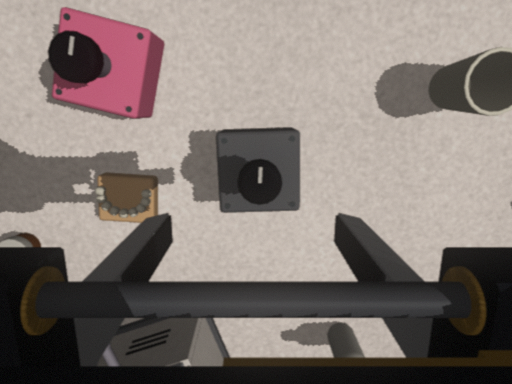

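The grey box is clear: black head centred at about (260,181), with its white line pointing up from (260,183) to (261,167). The pink decoy is at upper left.

Run:
```python
from h import *
T=tool(); w=manip.camera("wrist"); P=T@np.array(w["T_tool_cam"])
g=cv2.cvtColor(w["img"],cv2.COLOR_RGB2GRAY); 
c=cv2.HoughCircles(cv2.GaussianBlur(g,(3,3),0)[145:225,215:305],cv2.HOUGH_GRADIENT,1,20,param1=60,param2=10,minRadius=18,maxRadius=28)
print(c+np.array([215,145,0]))
f=K(w)[0]
for u,v in((260,182),tuple(c[0,0,:2]+np.array([215,145]))):
  X=atz(w,u,v,105,P);print(X,"tool",np.linalg.inv(T)@np.r_[X,1], "r exp",20*f/(P[2,3]-105))
```

```text
[[[257.5        184.5         22.39999962]
  [234.5        178.5         19.10000038]]]
[436.2133923 301.8195797 105.       ] tool [  4.2135516    7.70729306 108.33844125   1.        ] r exp 23.51701657594403
[437.48126522 298.97465027 105.        ] tool [  1.98225063   5.53417984 108.33811529   1.        ] r exp 23.51701657594403
```

send_rows(
  series=[
    [[0, 4, 7, 20, 0], [0, 4, 7, 40, 0], [0, 4, 7, 60, 0], [0, 4, 7, 60, 0], [0, 4, 7, 60, 0], [0, 4, 7, 60, 0]],
  ],
)

```text
clock: 2.35
eef_pos: [436.0, 302.1, 154.7]
eef_rot: [3.14, 0.001, 2.765]
wrist_force: [0.7, 0.2, 0.2]
finger_gap: 49.6
```

Run:
```python
from h import *
T=tool(); w=manip.camera("wrist"); P=T@np.array(w["T_tool_cam"]); s=manip.read_state();print(s["eef_pos"],s["finger_gap"])
save(w,"e.png"); print("tip",proj(w,(T@[0,0,8,1])[:3],P), "head exp",proj(w,[436.5,301,105],P))
```

```text
[436.12844996 301.97311939 154.6545556 ] 45.16433718687015
tip [[250.37633934 226.8891079 ]] head exp [[249.48388532 207.09548654]]
```

View pics/e.png

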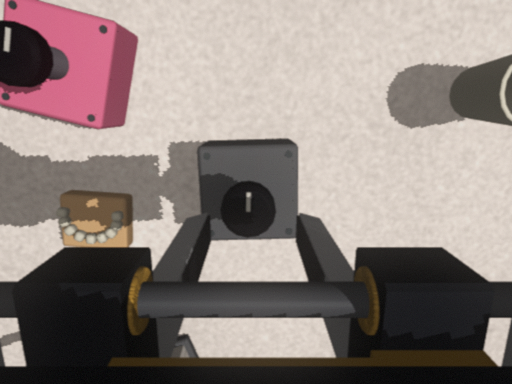

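Head is at (248,209), as predicted to within 1 mm. Next I close the gripper and press.

send_rows(
  series=[
    [[0, 0, 0, 15, 0], [0, 0, 0, 30, 0], [0, 0, 0, 36, 0], [0, 0, 0, 36, 0], [0, 0, 0, 36, 0], [0, 0, 0, 36, 0], [0, 0, 0, 40, 0], [0, 0, 0, 43, 0], [0, 0, 0, 45, 0], [0, 0, 0, 45, 0]],
  ],
)

```text
clock: 3.4
eef_pos: [436.2, 301.6, 108.6]
eef_rot: [3.141, 0.0, 2.764]
wrist_force: [0.9, 1.1, 4.9]
finger_gap: 0.4
```

send_rows(
  series=[
    [[0, 0, 0, 2, 0], [0, 0, 0, 4, 0], [0, 0, 0, 5, 0], [0, 0, 0, 6, 0], [0, 0, 0, 6, 0], [0, 0, 0, 6, 0]],
  ],
)

```text
clock: 4.0
eef_pos: [436.8, 302.2, 105.6]
eef_rot: [3.138, 0.002, 2.764]
wrist_force: [-8.8, -3.7, 34.3]
finger_gap: 0.6
```

send_rows(
  series=[
    [[0, 0, 0, -12, 0], [0.8, 0, 0, -24, 0], [0.8, 0, 0, -24, 0], [0.8, 0, 0, -24, 0], [0.8, 0, 0, -24, 0], [0.8, 0, 0, -24, 0], [0.8, 0, 0, -24, 0], [0.8, 0, 0, -24, 0], [0.8, 0, 0, -24, 0], [0.8, 0, 0, -24, 0]],
  ],
)

```text
clock: 5.0
eef_pos: [435.9, 301.4, 126.4]
eef_rot: [-3.142, 0.0, 2.764]
wrist_force: [1.5, 0.2, -0.2]
finger_gap: 68.8
```

send_rows(
  series=[
    [[0.8, 0, 0, 10, 0], [0.8, 0, 0, 20, 0], [0.8, 0, 0, 30, 0], [0.8, 0, 0, 40, 0], [0.8, 0, 0, 42, 0], [0.8, 0, 0, 42, 0]],
  ],
  newtons=15,
)

```text
clock: 5.6
eef_pos: [435.8, 301.4, 84.0]
eef_rot: [-3.141, -0.0, 2.764]
wrist_force: [0.2, 0.1, 0.2]
finger_gap: 74.8
```

send_rows(
  series=[
    [[0, 0, 0, 0, 0], [0, 0, 0, 0, 0], [0, 0, 0, 0, 0], [0, 0, 0, 0, 0], [0, 0, 0, 0, 0], [0, 0, 0, 0, 0], [0, 0, 0, 0, 0]],
  ],
  newtons=15,
)

```text
clock: 6.3
eef_pos: [435.1, 299.6, 83.8]
eef_rot: [-3.137, -0.001, 2.764]
wrist_force: [-5.0, -14.2, 2.5]
finger_gap: 39.2
```

The head lies about 2 mm further along -y than I assumed. I'll recentre, then turn.

send_rows(
  series=[
    [[0, 0, -2, 0, 0], [0, 0, -3, 0, 0], [0, 0, -3, 0, 0]],
  ],
  newtons=20,
)

```text
clock: 6.6
eef_pos: [435.0, 298.9, 84.8]
eef_rot: [3.141, 0.0, 2.764]
wrist_force: [-0.2, 0.0, 2.1]
finger_gap: 39.3
```

send_rows(
  series=[
    [[0, 0, 0, 0, 6], [0, 0, 0, 0, 12], [0, 0, 0, 0, 18], [0, 0, 0, 0, 24], [0, 0, 0, 0, 30], [0, 0, 0, 0, 36], [0, 0, 0, 0, 40], [0, 0, 0, 0, 43], [0, 0, 0, 0, 43]],
  ],
)

```text
clock: 7.5
eef_pos: [436.5, 300.3, 85.3]
eef_rot: [3.135, -0.001, 2.012]
wrist_force: [9.5, 10.5, -2.4]
finger_gap: 39.2
```

```bash
python3 -c "
from h import *
print(manip.read_state())"
```

```text
{'clock': 7.5, 'joints': array([5.33134984e-01, 3.96213147e-01, 1.71298705e+00, 6.20686457e-04,
       1.02621258e+00, 9.15469893e-02]), 'qd': array([-0.00156892,  0.0011422 ,  0.00125263, -0.00133054, -0.00046981,
       -0.04990603]), 'effort': array([ -2.27019288, -53.29064727, -24.18381214,  -0.75024398,
         3.64312828,   1.23144574]), 'eef_pos': array([436.52689169, 300.27008463,  85.33014588]), 'eef_rot': array([ 3.13548745e+00, -1.09559346e-03,  2.01206775e+00]), 'wrist_force': array([ 9.46953102, 10.50627214, -2.39547502]), 'moment': array([ 2.05323409, -1.88977532,  0.32066559]), 'finger_gap': 39.219873912747815}
```

send_rows(
  series=[
    [[0, 0, 0, 0, 3], [0, 0, 0, 0, 6], [0, 0, 0, 0, 8], [0, 0, 0, 0, 8], [0, 0, 0, 0, 8]],
  ],
)

```text
clock: 8.0
eef_pos: [436.7, 300.4, 85.6]
eef_rot: [3.135, -0.002, 1.874]
wrist_force: [10.9, 12.0, -1.3]
finger_gap: 38.9
```

```bash
python3 -c "
from h import *
s=manip.read_state();print(s['eef_rot'],s['moment'],s['wrist_force'])"
```

```text
[ 3.13510690e+00 -2.06506617e-03  1.87444179e+00] [ 1.99059797 -1.83203423  0.43638519] [10.93409752 11.99533428 -1.30647455]
```

send_rows(
  series=[
    [[0.8, 0, 0, 0, 0], [0.8, 0, 0, 0, 0], [0.8, 0, 0, 0, 0], [0.8, 0, 0, 0, 0], [0.8, 0, 0, -20, 0], [0.8, 0, 0, -50, 0], [0.8, 0, 0, -90, 0], [0.8, 0, 0, -130, 0], [0.8, 0, 0, -130, 0]],
  ],
)

```text
clock: 8.9
eef_pos: [436.3, 299.5, 219.6]
eef_rot: [3.134, -0.002, 1.874]
wrist_force: [-0.2, -0.6, -0.7]
finger_gap: 75.1
```

Run:
```python
from h import *
T=tool(); w=manip.camera("wrist"); P=T@np.array(w["T_tool_cam"]); s=manip.read_state();print(s["eef_pos"],s["eef_rot"])
c=proj(w,[436,299,105],P)[0].astype(int);print(c)
cr=w["img"][max(0,c[1]-60):c[1]+60,c[0]-60:c[0]+60]
save(w,"f_full.png");cv2.imwrite("pics/f.png",cv2.resize(cr,None,fx=4,fy=4,interpolation=cv2.INTER_CUBIC)[:,:,::-1])
g=w["img"][c[1]-22:c[1]+22,c[0]-22:c[0]+22].min(2)
ys,xs=np.nonzero(g>110); p=np.c_[xs,ys]+c-22; print(len(p),p.mean(0))
if len(p)>3:
  q=np.array([atz(w,u,v,105,P)[:2] for u,v in p]); v=np.linalg.svd(q-q.mean(0))[2][0]; print(q.mean(0),v,np.degrees(np.arctan2(v[1],v[0])))
# earlier line
```

```text
[435.48377343 299.00059807 216.5486104 ] [ 3.13749248e+00 -8.74155217e-04  1.87364659e+00]
[249 187]
36 [252.16666667 180.97222222]
[436.53550791 305.41859888] [ 0.41018875 -0.91200065] -65.78330752429676
```

View pics/f.png

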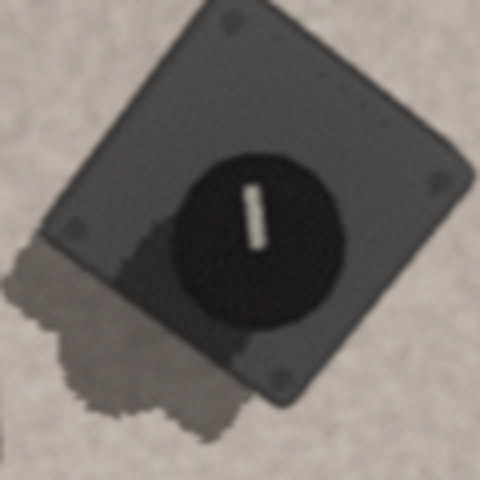

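The white line turned about 43–44° to the hard stop: the tool slipped past it with rising torque, and the line now stands about 45° to the box edge. Next I fit the flap and pointer geometry.

```bash
cat > fit.py <<'E'
from h import *
from scipy.optimize import least_squares
def pt(hx,hy,yaw,th,r,y):
    return np.array([hx,hy,104.5])+R.from_euler('z',yaw).apply([-r*np.cos(th),y,r*np.sin(th)])
E
python3 - <<'E'
from fit import *
t=manip.camera("top"); s=manip.camera("side")
obs=[(t,219,159.5,'tip'),(s,285.2,114.3,'tip'),(t,226.6,114.9,'ax'),(s,330,165.8,'ax'),
(t,256.4,198.6,'b+'),(t,301.4,198.6,'b-'),(s,259.5,185.7,'b+'),(s,264.6,210.4,'b-')]
def X(p,k):
    hx,hy,yaw,th=p
    return {'tip':pt(hx,hy,yaw,th,225,152),'ax':pt(hx,hy,yaw,th,0,152),'b+':pt(hx,hy,yaw,0,225,57),'b-':pt(hx,hy,yaw,0,225,-57)}[k]
def res(p): return np.concatenate([proj(c,X(p,k))[0]-[u,v] for c,u,v,k in obs])
r=least_squares(res,[757,27,0,.6],loss='soft_l1'); print(r.x,np.round(r.fun if 0 else res(r.x).reshape(-1,2),1).tolist())
print("bar",pt(*r.x[:3],0,225,0)); print(X(r.x,'tip'))
J=r.jac; print("sig",np.sqrt(np.diag(np.linalg.inv(J.T@J))))
print("clock",manip.read_state()["eef_rot"],manip.read_state()["eef_pos"])
E
```

```text
[ 7.58632366e+02  2.32865745e+01 -4.33143489e-02  8.63090962e-01] [[-0.5, -1.4], [-1.2, 0.4], [0.0, -0.4], [-0.9, 0.4], [1.4, -1.4], [-1.8, 0.3], [-0.3, 1.2], [-0.1, 0.5]]
bar [533.84339834  33.02925591 104.5       ]
[619.08060328 181.47764889 275.46750977]
sig [1.36529613 1.92272701 0.01096921 0.01618732]
clock [-3.14039980e+00  3.69717744e-04  1.87364916e+00] [434.48957106 298.41227776 213.49044666]
```

send_rows(
  series=[
    [[0.6, -40, 2, 0, 3], [0.6, -80, 4, 0, 6], [0.6, -120, 7, 0, 9], [0.6, -160, 9, 0, 12], [0.6, -200, 11, 0, 15], [0.6, -240, 13, 0, 18], [0.6, -283, 16, 0, 20], [0.6, -283, 16, 0, 20], [0.6, -283, 16, 0, 20]],
  ],
)

```text
clock: 9.95
eef_pos: [534.0, 32.8, 212.8]
eef_rot: [-3.139, -0.0, 1.523]
wrist_force: [-0.5, 0.0, 0.2]
finger_gap: 56.5
```

Run:
```python
from fit import *
T=tool(); w=manip.camera("wrist"); P=T@np.array(w["T_tool_cam"]); s=manip.read_state();print(s["eef_pos"],s["eef_rot"])
np.save("P1.npy",P); save(w,"g.png")
q=(758.6,23.3,-.043)
print(proj(w,[pt(*q,0,225,57),pt(*q,0,225,0),pt(*q,0,225,-57),pt(*q,.863,225,152),pt(*q,0,0,152)],P))
```

```text
[533.95560632  33.65631345 213.20346516] [-3.13933997e+00 -6.84785854e-05  1.52465258e+00]
[[ 250.83213133  122.77217835]
 [ 251.30285853  189.09947681]
 [ 251.73207966  249.57840812]
 [ 545.36913393 -224.24947741]
 [ 543.87963297   -5.34253175]]
```

View pics/g.png

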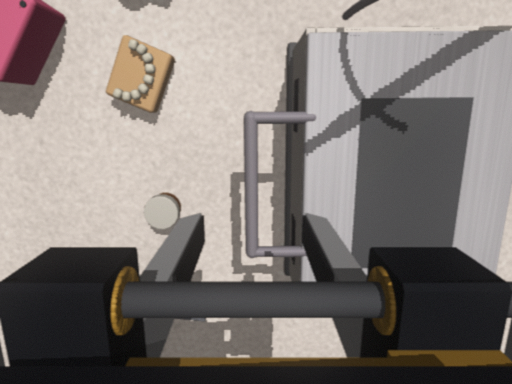

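The bar runs from (250,118) to (252,251), within about 4 px of prediction. Next I narrow the jaws and descend on it.

send_rows(
  series=[
    [[0.4, 0, 0, 20, 0], [0.4, 0, 0, 40, 0], [0.4, 0, 0, 60, 0], [0.4, 0, 0, 75, 0], [0.4, 0, 0, 90, 0], [0.4, 0, 0, 105, 0], [0.4, 0, 0, 115, 0], [0.4, 0, 0, 120, 0], [0.4, 0, 0, 120, 0]],
  ],
)

```text
clock: 10.9
eef_pos: [534.2, 33.8, 94.0]
eef_rot: [-3.141, -0.0, 1.525]
wrist_force: [0.3, 0.8, -0.3]
finger_gap: 37.5
```

send_rows(
  series=[
    [[0, 0, 0, 0, 0], [0, 0, 0, 0, 0], [0, 0, 0, 0, 0], [0, 0, 0, 0, 0], [0, 0, 0, 0, 0], [0, 0, 0, 0, 0], [0, 0, 0, 0, 0], [0, 0, 0, 0, 0]],
  ],
  newtons=20,
)

```text
clock: 11.7
eef_pos: [532.1, 33.4, 94.6]
eef_rot: [-3.135, 0.0, 1.525]
wrist_force: [-21.5, 0.2, 14.7]
finger_gap: 11.2
```

send_rows(
  series=[
    [[0, 0, -2, 0, 0], [0, 0, -3, 0, 0], [0, 0, -3, 0, 0], [0, 0, -3, 0, 0]],
  ],
)

```text
clock: 12.1
eef_pos: [532.0, 33.4, 94.8]
eef_rot: [3.14, -0.0, 1.525]
wrist_force: [3.4, 0.4, 0.9]
finger_gap: 11.3
```

send_rows(
  series=[
    [[0, 0, 0.3, -11, 0], [0, 0, 1.1, -22.5, 0], [0, 0, 2.5, -34, 0], [0, 0, 4.5, -44.7, 0], [0, 0, 4.5, -44.7, 0]],
  ],
)

```text
clock: 12.6
eef_pos: [536.8, 33.2, 140.2]
eef_rot: [3.139, -0.0, 1.525]
wrist_force: [7.3, 0.2, -4.5]
finger_gap: 11.4
```

send_rows(
  series=[
    [[0, 0, 2.6, -11, 0], [0, 0, 5.5, -21.8, 0], [0, 0, 9.2, -32.5, 0], [0, 0, 13.3, -42.9, 0], [0, 0, 18, -53.2, 0], [0, 0, 23, -63.2, 0], [0, 0, 28.7, -73, 0], [0, 0, 34.8, -82.3, 0], [0, 0, 34.8, -82.3, 0]],
  ],
)

```text
clock: 13.5
eef_pos: [572.5, 31.7, 220.5]
eef_rot: [3.139, -0.001, 1.525]
wrist_force: [18.4, 1.1, -15.4]
finger_gap: 11.7
```

Run:
```python
from fit import *
s=manip.read_state();e=s["eef_pos"];print(e,s["wrist_force"],"theta",np.arctan2(e[2]+11-104.5-1.3,757-e[0]),np.arcsin((e[2]-94.8)/225))
t=manip.camera("top"); c=manip.camera("side"); w=manip.camera("wrist")
a=cv2.resize(t["img"][100:220,200:340],(460,394),interpolation=cv2.INTER_CUBIC)
b=cv2.resize(c["img"][80:240,240:360],(296,394),interpolation=cv2.INTER_CUBIC)
cv2.imwrite("pics/i.png",np.hstack([a,b])[:,:,::-1]); save(w,"iw.png")
```

```text
[572.48997675  31.7174052  220.4994463 ] [ 18.385732     1.1162431  -15.43804204] theta 0.5980382981033074 0.5927743580998518
```

View pics/i.png

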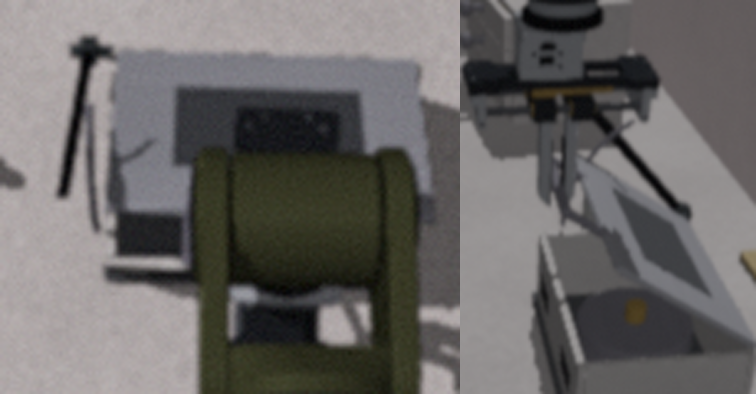

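Run:
```python
from fit import *
from scipy.optimize import brentq
t=manip.camera("top"); s=manip.camera("side")
im=cv2.imread("pics/b.png").min(2).astype(float); 
# centerline in side image: for rows 122..158 darkest centroid near line
def cl(im,rows,u0,u1,v0,v1,hw,thr):
    out=[]
    for v in rows:
        uc=u0+(u1-u0)*(v-v0)/(v1-v0); us=np.arange(int(uc-hw),int(uc+hw)+1); wt=np.clip(thr-im[v,us],0,None)
        if wt.sum()>0: out.append((us@wt/wt.sum(),v))
    return np.array(out)
S=cl(im,range(122,160),285.2,330,114.3,165.8,6,75)
it=cv2.imread("pics/a.png").min(2).astype(float)
Tt=cl(it,range(122,156),226.6,219,114.9,159.5,4,75)
def line(p):
    c=np.polyfit(p[:,1],p[:,0],1); r=p[:,0]-np.polyval(c,p[:,1]); return c,r.std()
print("side",line(S),"top",line(Tt))
# endpoint top: darkness profile along line
c,_=line(Tt)
print("top prof",[(v,int(it[v,int(np.polyval(c,v))-1:int(np.polyval(c,v))+3].min())) for v in range(150,168)])
cs,_=line(S)
print("side prof",[(v,int(im[v,int(round(np.polyval(cs,v)))])) for v in range(108,126)])
for yaw in(-.02,-.035,-.05):
  for hx in(755,758):
    hyc=27
    def slope(th,cam):
        q=proj(cam,[pt(hx,hyc,yaw,th,r,152) for r in(40,190)]); return (q[1,0]-q[0,0])/(q[1,1]-q[0,1])
    th=brentq(lambda a:slope(a,s)-cs[0],.5,1.1)
    print(yaw,hx,"th side slope",round(th,3),"top slope",round(slope(th,t),4),c[0],"dSlope/dth",(slope(th+.02,s)-slope(th,s))/.02,
      "tip",proj(s,pt(hx,hyc,yaw,th,225,152)),proj(t,pt(hx,hyc,yaw,th,225,152)),"ax",proj(s,pt(hx,hyc,yaw,th,0,152)),proj(t,pt(hx,hyc,yaw,th,0,152)))
```

```text
side (array([  0.87128752, 184.4760386 ]), np.float64(0.2749806538638365)) top (array([-1.79513475e-01,  2.47184504e+02]), np.float64(0.15108522704190472))
top prof [(150, 6), (151, 12), (152, 9), (153, 11), (154, 11), (155, 10), (156, 12), (157, 7), (158, 22), (159, 40), (160, 88), (161, 125), (162, 136), (163, 133), (164, 133), (165, 136), (166, 133), (167, 135)]
side prof [(108, 84), (109, 85), (110, 85), (111, 86), (112, 85), (113, 78), (114, 49), (115, 30), (116, 27), (117, 31), (118, 25), (119, 31), (120, 25), (121, 11), (122, 7), (123, 5), (124, 8), (125, 6)]
-0.02 755 th side slope 0.869 top slope -0.159 -0.1795134750802051 dSlope/dth -2.0925218725214965 tip [[281.77353944 114.5175504 ]] [[218.2863592  160.74210113]] ax [[326.44022591 165.78270179]] [[225.22372937 117.12380324]]
-0.02 758 th side slope 0.868 top slope -0.1594 -0.1795134750802051 dSlope/dth -2.0951970684771335 tip [[282.77718569 114.5099601 ]] [[218.29259551 159.53125106]] ax [[327.38926613 165.71243868]] [[225.22451384 116.05030545]]
-0.035 755 th side slope 0.867 top slope -0.1806 -0.1795134750802051 dSlope/dth -2.0791857863615424 tip [[282.33212871 114.28035377]] [[217.37893261 159.88417095]] ax [[327.16760452 165.73922919]] [[225.24700877 116.30810167]]
-0.035 758 th side slope 0.866 top slope -0.181 -0.1795134750802051 dSlope/dth -2.081837382649321 tip [[283.33443604 114.27177042]] [[217.38434412 158.67261601]] ax [[328.11619688 165.66899573]] [[225.24778976 115.23484012]]
-0.05 755 th side slope 0.865 top slope -0.2021 -0.1795134750802051 dSlope/dth -2.0659031990740315 tip [[282.89626931 114.05178546]] [[216.48391849 159.02032965]] ax [[327.89776345 165.70120458]] [[225.28264805 115.49293546]]
-0.05 758 th side slope 0.864 top slope -0.2027 -0.1795134750802051 dSlope/dth -2.0685328728728134 tip [[283.89727367 114.04222082]] [[216.48853891 157.80806773]] ax [[328.84593054 165.63099717]] [[225.28342378 114.41990954]]
```

send_rows(
  series=[
    [[0, 0, 7.7, -10, 0], [0, 0, 15, -18.3, 0], [0, 0, 22.8, -26.6, 0], [0, 0, 31, -34.4, 0], [0, 0, 36, -39.8, 0], [0, 0, 41.5, -44.5, 0], [0, 0, 41.5, -44.5, 0], [0, 0, 41.5, -44.5, 0]],
  ],
)

```text
clock: 14.55
eef_pos: [612.2, 30.0, 265.3]
eef_rot: [-3.141, -0.0, 1.525]
wrist_force: [2.4, 4.9, -7.0]
finger_gap: 11.2
```

Run:
```python
from fit import *
s=manip.read_state();e=s["eef_pos"];print(e,s["wrist_force"],s["qd"].round(3),"theta",np.arcsin((e[2]-94.8)/225),np.arccos(1-(e[0]-532)/225))
c=manip.camera("side"); save(c,"j_full.png")
q=(757,27,-.035)
for y in(125,-125): print(y,proj(c,[pt(*q,.866,r,y) for r in(0,180)]).round(1).tolist())
cv2.imwrite("pics/j.png",cv2.resize(c["img"][60:240,240:380],(584,600)[::1] if 0 else (466,600),interpolation=cv2.INTER_CUBIC)[:,:,::-1])
```

```text
[612.17190461  30.02753757 265.2857268 ] [ 2.42237429  4.91232162 -7.0172664 ] [ 0.003 -0.006  0.009 -0.001 -0.004  0.001] theta 0.8598034954622708 0.8714985690428282
125 [[330.3, 170.1], [294.6, 129.3]]
-125 [[359.0, 220.6], [317.4, 174.9]]
```

View pics/j.png

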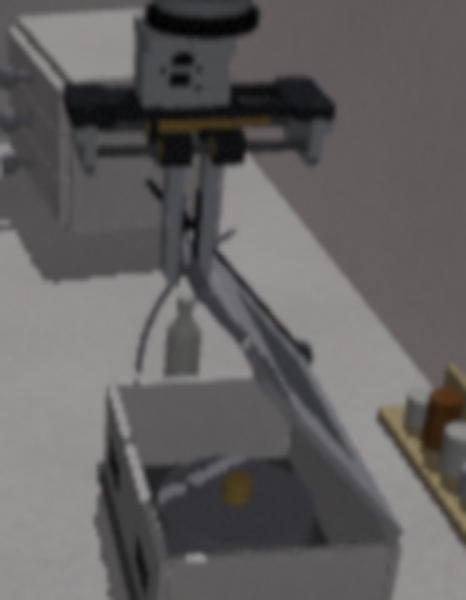

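Run:
```python
from fit import *
T=tool(); w=manip.camera("wrist"); P=T@np.array(w["T_tool_cam"]); c=manip.camera("side")
q=(757,27,-.035); k=5
b=cv2.resize(c["img"][130:225,285:365],None,fx=k,fy=k,interpolation=cv2.INTER_CUBIC)
for th,col in((.82,(255,0,0)),(.866,(0,255,0)),(.91,(0,0,255))):
    l=((proj(c,[pt(*q,th,r,-125) for r in(0,180)])-[285,130]+.5)*k).astype(int); cv2.line(b,tuple(map(int,l[0])),tuple(map(int,l[1])),col,1)
a=w["img"].copy()
for y,col in((152,(255,0,0)),(125,(0,255,0)),(-125,(0,255,0))):
    l=proj(w,[pt(*q,.866,r,y) for r in(0,180 if y!=152 else 225)],P).astype(int); print(y,l.tolist())
    cv2.line(a,tuple(map(int,l[0])),tuple(map(int,l[1])),col,1)
o=np.zeros((475,800,3),np.uint8); o[:,:400]=b; o[:300,400:]=cv2.resize(a,(400,300)); cv2.imwrite("pics/k.png",o[:,:,::-1])
```

```text
152 [[406, 11], [242, -104]]
125 [[403, 42], [300, -4]]
-125 [[382, 283], [292, 384]]
```

View pics/k.png

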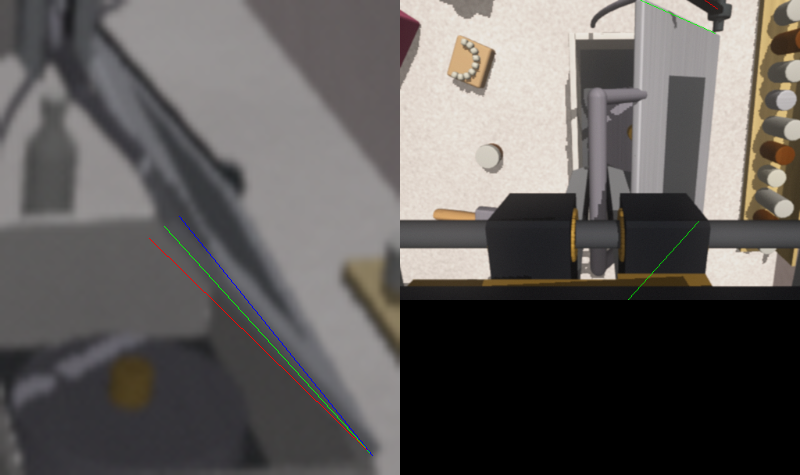

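Run:
```python
from fit import *
c=manip.camera("side"); q=(757,27,-.035); k=5
im=cv2.convertScaleAbs(c["img"][130:228,288:368],alpha=1.8,beta=-40)
b=cv2.resize(im,None,fx=k,fy=k,interpolation=cv2.INTER_LANCZOS4); o=b.copy()
def p3(th,r,y,n): return pt(*q,th,r,y)+R.from_euler('z',q[2]).apply([n*np.sin(th),0,n*np.cos(th)])
for th,col in((.826,(255,0,0)),(.866,(0,255,0)),(.906,(0,0,255))):
    poly=[p3(th,45 if 0 else 0,-125,4),p3(th,180,-125,4),p3(th,180,125,4),p3(th,0,125,4)]
    l=((proj(c,poly)-[288,130]+.5)*k).astype(np.int32); cv2.polylines(o,[l],True,col,1)
cv2.imwrite("pics/l.png",np.hstack([b,o])[:,:,::-1])
```

```text
(no output)
```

View pics/l.png

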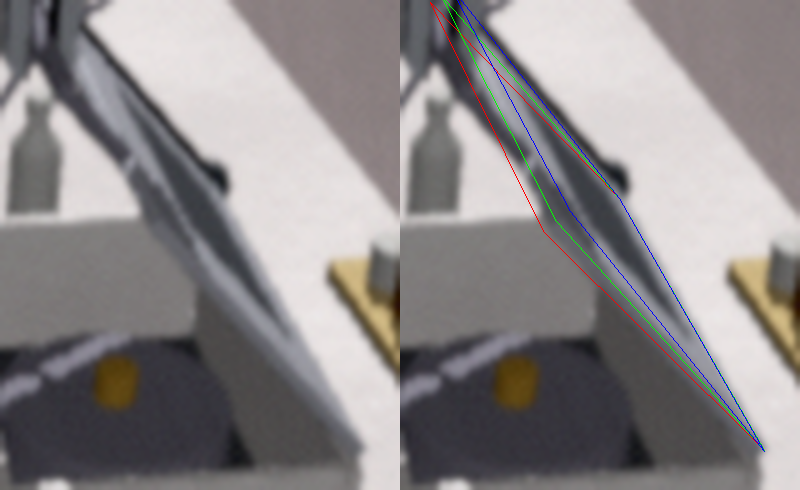

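The flap outline matches the 0.866 overlay (green), and the pointer lies parallel just past the far edge. Next I settle and hand in.

send_rows(
  series=[
    [[0, 0, 0, 0, 0], [0, 0, 0, 0, 0], [0, 0, 0, 0, 0], [0, 0, 0, 0, 0], [0, 0, 0, 0, 0]],
  ],
)

```text
clock: 15.25
eef_pos: [612.1, 30.0, 265.2]
eef_rot: [-3.141, -0.0, 1.525]
wrist_force: [3.1, 5.5, -6.6]
finger_gap: 11.3
```

```bash
python3 -c "
from h import *
s=manip.read_state();print(s['eef_pos'],s['qd'].round(3),s['wrist_force'],s['finger_gap'])
print(manip.sign_off())"
```

```text
[612.09038695  30.03090692 265.23602796] [0.    0.    0.001 0.    0.    0.   ] [ 3.11135651  5.5422621  -6.55871358] 11.285057568695912
the job is handed in; nothing more can be done
None
```

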